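# Load the carrier rack with finished brackets and spacer rings

### The job

Get the finished parts ready to leave the grinding bench: slide every steel bracket on the bench into a lane of its own in the carrier rack, rib upright, until its edge has lifted the lane's drop gate and the gate has fallen shut behind it, and put every spacer ring over the upright post, all the way down. Let the brackets alone work the gates, never touch a gate with the gripper, and leave the wrench and the jar where they are.

Things in the scene. Friction and masses are not known exactly. Their poses are not given: they have to be found in the camera images.
- rack: Fixed grey steel carrier rack, 250 mm (x) by 257 mm (y). Origin: centre of its underside, on the bench. x runs along its three lanes from their open mouths (robot's side) to the back stop (face at x = 112 mm); z up. Bed plate 8 mm thick; lanes at y = -80, 0, +80 mm, 63 mm wide; walls 22 mm high above the bed, from x = -50 mm on; from x = -125 to -50 mm bare apron. A drop gate hangs over each lane.
- lane_1_home (a point): Point on the bed (8 mm above the bench) in lane 1 (rack y = -80 mm), rack x = 62 mm: underside centre of a bracket fully home against the back stop. Axes as the rack's. A hold-down lip crosses all lanes from rack x = 97 to 125 mm, underside 14 mm and top 28 mm above the bed: a bracket gets home only by sliding along the bed.
- lane_2_home (a point): Point on the bed (8 mm above the bench) in lane 2 (rack y = 0 mm), rack x = 62 mm: underside centre of a bracket fully home against the back stop. Axes as the rack's.
- lane_3_home (a point): Point on the bed (8 mm above the bench) in lane 3 (rack y = 80 mm), rack x = 62 mm: underside centre of a bracket fully home against the back stop. Axes as the rack's.
- gate_1 (a joint): Gravity gate of lane 1: dark steel finger 58 x 14 x 6 mm, over the lane 12 to 26 mm to +y of its middle line. Hinge pin along rack y at rack x = -40 mm, 28 mm above the bed; it slopes down towards the back stop to its tip at rack x = 7 mm, 2 mm above the bed. Rad: 0 = hanging down, grows as the tip lifts (most 0.35). 80 g, no spring, falls by itself. Stays below 60 mm above the bench.
- gate_2 (a joint): Gate of lane 2, as gate_1. A base plate pushed in from the mouth lifts it with its leading edge and holds it at about 0.2 rad; once the plate's rear edge has passed the tip, about 5 mm before the back stop, it drops to 0 behind it and blocks the way out.
- gate_3 (a joint): Gate of lane 3, as gate_1 and gate_2.
- bracket_a_centre (a point): Centre (half-way up, 45 mm above its underside) of a loose welded steel bracket, about 0.6 kg: flat base plate 100 mm (its x) by 56 mm (its y) by 10 mm thick, with an upright rib 60 mm long (x), 8 mm thick (y), in the middle, reaching 90 mm above the underside. Same both ways round. z up. Two or three brackets are there; an absent one has no pose.
- bracket_b_centre (a point): Centre (half-way up, 45 mm above its underside) of a loose welded steel bracket, about 0.6 kg: flat base plate 100 mm (its x) by 56 mm (its y) by 10 mm thick, with an upright rib 60 mm long (x), 8 mm thick (y), in the middle, reaching 90 mm above the underside. Same both ways round. z up. Two or three brackets are there; an absent one has no pose.
- bracket_c_centre (a point): Centre (half-way up, 45 mm above its underside) of a loose welded steel bracket, about 0.6 kg: flat base plate 100 mm (its x) by 56 mm (its y) by 10 mm thick, with an upright rib 60 mm long (x), 8 mm thick (y), in the middle, reaching 90 mm above the underside. Same both ways round. z up. Two or three brackets are there; an absent one has no pose.
- post_top (a point): Centre of the top of an upright round steel post, 20 mm in diameter with a tapered top 6 mm high, 58 mm tall on a fixed round grey foot (72 mm in diameter, 10 mm thick). The point is 68 mm above the bench. z up.
- ring_a_centre (a point): Centre (half-way up) of a loose dark steel spacer ring lying flat, 0.34 kg: outside diameter 60 mm, bore 25 mm, height 20 mm. z along its bore. Two or three rings are there; they go on the post one on top of another (a third one covers its tip). An absent one has no pose.
- ring_b_centre (a point): Centre (half-way up) of a loose dark steel spacer ring lying flat, 0.34 kg: outside diameter 60 mm, bore 25 mm, height 20 mm. z along its bore. Two or three rings are there; they go on the post one on top of another (a third one covers its tip). An absent one has no pose.
- ring_c_centre (a point): Centre (half-way up) of a loose dark steel spacer ring lying flat, 0.34 kg: outside diameter 60 mm, bore 25 mm, height 20 mm. z along its bore. Two or three rings are there; they go on the post one on top of another (a third one covers its tip). An absent one has no pose.
- wrench: Bystander: loose wrench lying flat beyond the rack; origin at its underside. Leave alone.
- jar: Bystander: yellow jar, 68 mm in diameter, 85 mm tall; origin at the centre of its underside. Leave alone.
Things that resemble listed ones, but are neither listed nor needed, are in the scene too. What is shaped like the part that bears bracket_b_centre but orange is not meant. Leave any white look-alike of the part that bears ring_a_centre alone.

How it is judged:
By the outcome, as a careful person would: the job done as asked, in the order asked, and still so for the second after the job is handed in, with the robot touching nothing.
Of bracket_a, bracket_b, bracket_c only 2 to 3 are there at a start; the rules pass over those that are not, and their reading is None.
Of ring_a, ring_b, ring_c only 2 to 3 are there at a start; the rules pass over those that are not, and their reading is None.
At some moment in a run one of bracket_a, bracket_b, bracket_c, ring_a, ring_b, ring_c may be knocked a few centimetres aside while the robot is not near it.
It also fails if it takes over 210 s, if anything falls off the work surface, if the arm or the gripper's body presses on something with over 40 N, if the wrist force passes 120 N, or if a joint passes its speed limit or range.

### The arm

A 7-joint arm with a two-finger parallel gripper is mounted at the origin on the work surface. World frame = base frame: x ahead of the robot, y to its left, z up, the work surface at z = 0. Lengths are in m, angles in rad, forces in N, time in s.
With the tool pointing down it reaches from about 0.4 to 0.85 m from the base axis. Payload 4.5 kg.
Tool frame: the origin (TCP) lies on the centre line of the jaws, within the pads' length; the fingertips stand 17 mm ahead of it and the grasp point (between the pads) lies 2 mm behind it (r.tip_reach is the distance from the TCP to the fingertips, in m); z points along the fingers, y is the line along which they close (so a half turn about z gives the same grasp; the last joint's range is limited). The gripper opens to 88 mm and grips with 3 to 60 N. Pads are 18 mm wide; open, the fingers measure 123 mm over their backs; the gripper's body (75 mm by 187 mm) begins 45 mm behind the grasp point.
Start: joints at [1.371, 0.689, -0.195, 1.565, 0.157, 0.902, -0.215], TCP at [0.145, -0.608, 0.256] pointing down, gripper open.
Joint ranges: [-3.01, 3.01], [-0.46, 2.08], [-1.47, 1.51], [0.13, 2.56], [-1, 4.14], [0.04, 2.09], [-2.66, 2.66]. Speed limits (rad/s): [2.57, 2.57, 3.14, 3.14, 3.14, 3.14, 3.14].

### API

Orientations are given as a unit quaternion [x, y, z, w].
In Python, from plant import r gives the robot as it stands.
- The arm moves only by the tool step_arm, never from a script. Its argument "steps" is a list of rows, each a list of 7 numbers: the shift along the tool's x, y, z in cm, then the turn, a rotation vector about the tool's x, y, z in degrees, then the gripper's target within -1 to 1 (shut at 1, half-way at 0, fully open at -1). A call has 1 to 8 rows; each row shifts and turns the commanded pose from where the row before left it, along the tool's axes as they then stand; what a row does not reach is not made up. A row lasts 1/8 s, in which the tool goes at most 62.5 mm and 10.7 degrees, less where a joint would pass 70% of its speed; a pose out of reach is approached as far as the arm can. A call with a gripper value outside its range is refused whole. The fingers move at their own pace and stop on an object; "force" is the grip in N (left out, the last holds). Time passes only in rows, so rows that do not move let the fingers close. It gives the time, the measured TCP pose, the force, the opening and the grip force at its end, in the units of the state.
- r.get_state(): the state, without advancing time (a new reading comes with each control period).
- r.snapshot(name): name is "side" or "top"; returns a dict with "pixels" (400x640x3 uint8, red, green, blue), "fx", "fy", "cx", "cy" (pixels), "cam_to_world" (4x4, takes a point from camera to world coordinates). Camera axes: x right, y down, z forward; pixel columns grow to the right and rows downward; lengths in m; the calibration is good to about 2 mm. A picture is of the moment at which its call begins. There is no depth.
- r.finish_job(): hands the job in; it is judged then, once.
The state is a dict: "clock": time; "q": joint angles; "qd": joint speeds; "joint_torque": joint torques, N m; "tool_pos": TCP position; "eef_rot": TCP orientation; "contact_force": force on the tool from outside, world axes, zero at the start; "moment": the same for the moment, N m; "opening": opening from 0.0 (shut) to 1.0 (fully open); "finger_force": force on a finger pad.
Only numpy, scipy, OpenCV 4.12 (cv2) and the standard library are available. Lean on these libraries where they do the work, as an engineer would, in place of code of your own. Each camera call takes 0.05 s, during which the arm holds its last target. There are 200 camera calls.

## Working session

There is one attempt and no reset: what is moved stays moved. The work goes in short steps, Python scripts to look and compute and a tool call to move; the robot and the scene stay as the last step left them, time stands still between calls to the robot, and variables do not carry over. Pictures are saved under pics/ and viewed, at most 14 in all, crops included, and the job is handed in when it is done.

Besides the shell and the picture viewer there is one more tool, called after "Request:" as name(argument=value, ...) on one line, values as JSON. step_arm: Moves the arm, as the interface text tells. Its arguments: {"type":"object","properties":{"steps":{"type":"array","items":{"type":"array","items":{"type":"number"}}},"force":{"type":"number"}},"required":["steps"]}

```bash
mkdir -p pics; ls; python3 - <<'E'
from plant import r
import cv2,numpy as np
for n in("top","side"):
    s=r.snapshot(n); cv2.imwrite(f"pics/{n}0.png",s["pixels"][:,:,::-1]); print(n,s["fx"],s["fy"],s["cx"],s["cy"]); print(np.round(s["cam_to_world"],4).tolist())
st=r.get_state(); print(st); print(r.tip_reach)
E
```

```text
pics
top 457.98552492756147 457.98552492756147 329.93771196206603 196.5689489862146
[[-0.0289, -0.9941, 0.1044, 0.4466], [-0.9996, 0.0283, -0.0073, 0.0307], [0.0043, -0.1045, -0.9945, 1.3029], [0.0, 0.0, 0.0, 1.0]]
side 520.2875963433248 520.2875963433248 316.68103626729504 207.11412296706465
[[-0.9368, -0.2176, 0.2741, 0.177], [-0.3498, 0.6082, -0.7126, 0.9858], [-0.0117, -0.7634, -0.6458, 0.9687], [0.0, 0.0, 0.0, 1.0]]
{'clock': 0.1, 'q': array([ 1.37082763,  0.68991222, -0.19449412,  1.5661895 ,  0.15732631,
        0.902495  , -0.21508279]), 'qd': array([ 0.001305  , -0.00211149,  0.00124142, -0.00283403, -0.00140122,
        0.00077404, -0.00102025]), 'joint_torque': array([-3.35462886e-03, -5.28501320e+01, -1.27140652e+00, -1.53837436e+01,
       -5.25110832e-02,  2.00794362e-03,  3.09197378e-05]), 'tool_pos': array([ 0.14460075, -0.60751481,  0.25499547]), 'eef_rot': array([ 9.93171600e-01,  1.16659862e-01, -1.68341374e-04, -7.88647688e-04]), 'contact_force': array([-0.32774068, -0.48492347, -0.18618582]), 'moment': array([-0.01965629, -0.04066245,  0.03979934]), 'finger_force': 0.0, 'opening': 1.0025814201265484}
0.017
```

View pics/top0.png

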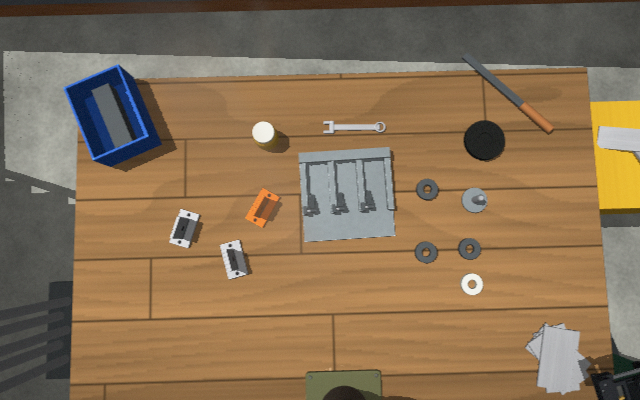

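View pics/side0.png

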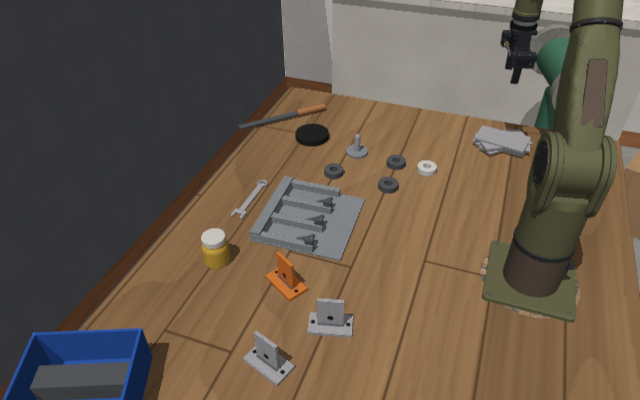

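```bash
cat > h.py <<'E'
from plant import r
import cv2,numpy as np
def snap(n):
    s=r.snapshot(n); return s
def proj(s,P):
    T=np.linalg.inv(s["cam_to_world"]); p=T[:3,:3]@np.asarray(P,float)+T[:3,3]
    return s["fx"]*p[0]/p[2]+s["cx"], s["fy"]*p[1]/p[2]+s["cy"]
def ray(s,uv,z):
    uv=np.atleast_2d(np.asarray(uv,float)); T=s["cam_to_world"]
    d=np.c_[(uv[:,0]-s["cx"])/s["fx"],(uv[:,1]-s["cy"])/s["fy"],np.ones(len(uv))]@T[:3,:3].T
    return T[:3,3]+d*((z-T[2,3])/d[:,2])[:,None]
def comps(s,satmax=60,vmin=0,vmax=255,amin=100):
    hsv=cv2.cvtColor(s["pixels"],cv2.COLOR_RGB2HSV)
    m=((hsv[:,:,1]<satmax)&(hsv[:,:,2]>=vmin)&(hsv[:,:,2]<=vmax)).astype(np.uint8)
    cs,_=cv2.findContours(m,cv2.RETR_EXTERNAL,cv2.CHAIN_APPROX_NONE)
    return [c[:,0,:] for c in cs if cv2.contourArea(c)>amin],m
E
python3 - <<'E'
from h import *
s=snap("top"); hsv=cv2.cvtColor(s["pixels"],cv2.COLOR_RGB2HSV)
for p in [(185,228),(176,238),(200,200),(420,195),(427,180),(350,225),(436,258),(443,200)]: print(p,hsv[p[1],p[0]])
cs,m=comps(s)
for c in cs:
    u=c.mean(0)
    if 150<u[0]<520 and 110<u[1]<310:
        a=cv2.minAreaRect(ray(s,c,.01)[:,:2].astype(np.float32)); b=cv2.minEnclosingCircle(ray(s,c,.02)[:,:2].astype(np.float32))
        print(u.round(),np.round(a[0],4),np.round(a[1],4),round(a[2],1),"| circ",np.round(b[0],4),round(b[1],4))
im=s["pixels"][:,:,::-1]
A=cv2.resize(im[130:310,150:410],(800,554),interpolation=cv2.INTER_CUBIC)
cv2.imwrite("pics/z1.png",A)
B=cv2.resize(im[140:310,390:510],(423,600),interpolation=cv2.INTER_CUBIC)
mm=cv2.cvtColor(cv2.resize(m[140:310,390:510]*255,(370,524)),cv2.COLOR_GRAY2BGR)
C=np.zeros((600,800,3),np.uint8);C[:,:423]=B;C[:524,430:]=mm;cv2.imwrite("pics/z2.png",C)
E
```

```text
(185, 228) [90  9 60]
(176, 238) [ 90   2 105]
(200, 200) [ 16 133 177]
(420, 195) [110  16  97]
(427, 180) [99 26 97]
(350, 225) [ 95  19 164]
(436, 258) [ 15 131 146]
(443, 200) [ 15 133 171]
[471. 284.] [ 0.3276 -0.3647] [0.0614 0.058 ] 86.6 | circ [ 0.3286 -0.3624] 0.0319
[425. 252.] [ 0.4184 -0.2423] [0.0593 0.0557] 88.3 | circ [ 0.4193 -0.2403] 0.0303
[233. 259.] [0.4143 0.2959] [0.1004 0.0576] 14.1 | circ [0.4149 0.2939] 0.0546
[469. 248.] [ 0.426  -0.3651] [0.0621 0.0558] 88.3 | circ [ 0.4243 -0.3621] 0.031
[184. 228.] [0.5056 0.4361] [0.061  0.1001] 71.5 | circ [0.5048 0.4311] 0.0564
[474. 200.] [ 0.561  -0.3875] [0.0683 0.0691] 86.6 | circ [ 0.5612 -0.3848] 0.0364
[427. 189.] [ 0.5962 -0.2541] [0.058  0.0593] 42.8 | circ [ 0.5957 -0.2522] 0.0308
[347. 194.] [ 0.5897 -0.0272] [0.2559 0.2636] 2.3 | circ [ 0.5895 -0.0261] 0.1797
[263. 132.] [0.7747 0.2086] [0.0635 0.0588] 88.4 | circ [0.7725 0.2079] 0.0323
[483. 141.] [ 0.733  -0.4277] [0.1113 0.1132] 42.0 | circ [ 0.7312 -0.4236] 0.0578
[351. 127.] [ 0.7821 -0.0541] [0.179  0.0354] 88.4 | circ [ 0.7796 -0.0529] 0.0896
[251. 113.] [0.5982 0.0313] [1.0924 1.8956] 0.0 | circ [0.641  0.0323] 1.0626
```

View pics/z1.png

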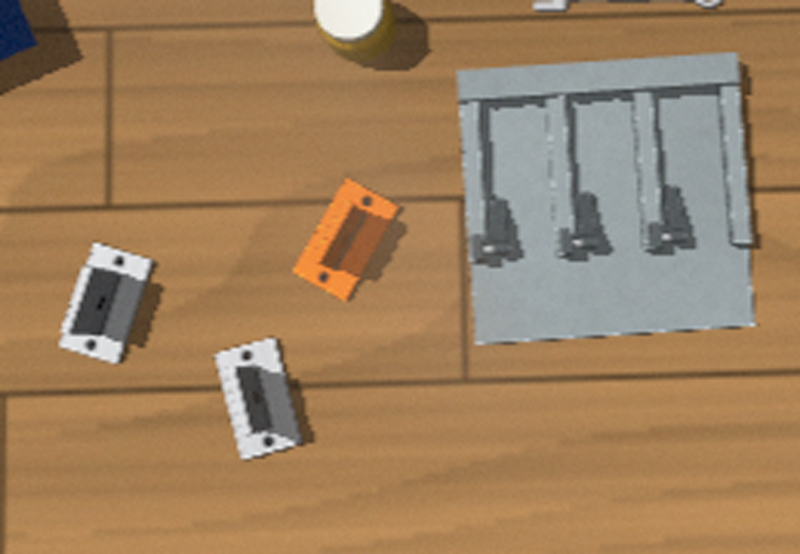

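View pics/z2.png

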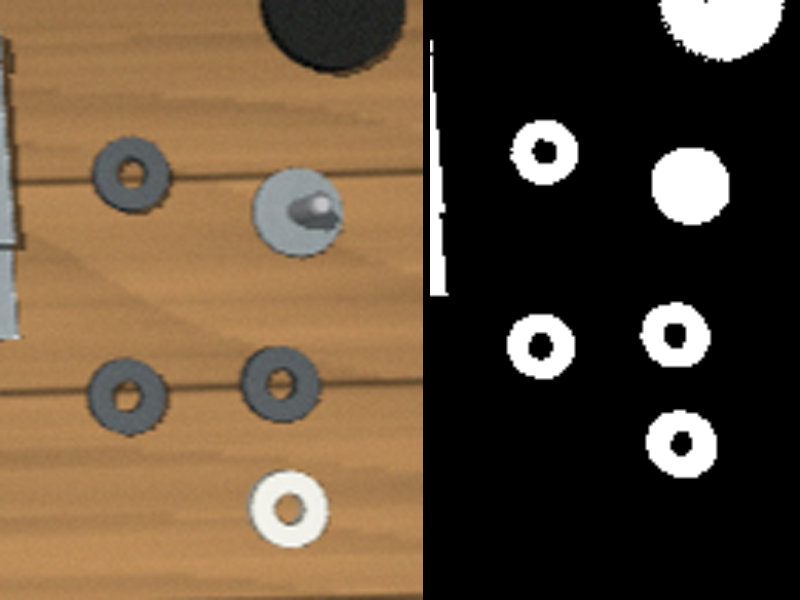

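```bash
cat >> h.py <<'E'
def to(x,y,z,yaw):
    "tool-axes shift (cm) and turn about tool z (deg) from here to a pose pointing down; yaw (deg) = heading of tool x"
    from scipy.spatial.transform import Rotation as R
    st=r.get_state(); M=R.from_quat(st["eef_rot"]).as_matrix()
    d=M.T@(np.array([x,y,z])-st["tool_pos"])*100
    a=np.radians(yaw); N=np.array([[np.cos(a),np.sin(a),0],[np.sin(a),-np.cos(a),0],[0,0,-1]]).T
    N=np.c_[[np.cos(a),np.sin(a),0],[np.sin(a),-np.cos(a),0],[0,0,-1]]
    w=np.degrees(R.from_matrix(M.T@N).as_rotvec())
    print("shift cm",d.round(2),"turn",w.round(2),"| clock",round(st["clock"],2),"pos",st["tool_pos"].round(4),"F",st["contact_force"].round(1),"open",round(st["opening"],3),"grip",round(st["finger_force"],1),"q7",round(st["q"][6],2))
E
python3 - <<'E'
from h import *
s=snap("top"); cs,m=comps(s)
c=[c for c in cs if abs(c.mean(0)-[347,194]).max()<6][0]
box=cv2.approxPolyDP(c.reshape(-1,1,2),6,True)[:,0]; print("poly",box.tolist())
# front edge, side edges of apron (z=.008), lip rear edge (z=.036)
def line(sel,z):
    p=ray(s,sel,z)[:,:2].astype(np.float32); v=cv2.fitLine(p,cv2.DIST_HUBER,0,.001,.001).ravel(); return v
f=c[(c[:,1]>232)&(c[:,0]>309)&(c[:,0]<391)]; f=f[f[:,1]>=np.array([f[f[:,0]==u,1].max() for u in f[:,0]])]
b=c[(c[:,1]<160)&(c[:,0]>304)&(c[:,0]<386)]; b=b[b[:,1]<=np.array([b[b[:,0]==u,1].min() for u in b[:,0]])]
L=c[(c[:,0]<310)&(c[:,1]>218)&(c[:,1]<238)]; Rr=c[(c[:,0]>385)&(c[:,1]>212)&(c[:,1]<232)]
for n,q,z in(("front",f,.008),("back",b,.036),("left",L,.008),("right",Rr,.008)):
    v=line(q,z); print(n,len(q),v.round(4),"ang",round(float(np.degrees(np.arctan2(v[1],v[0]))),2))
print("post top/foot proj check")
S=snap("side")
for P in((.561,-.3875,.01),(.561,-.3875,.068)): print(np.round(proj(s,P),1),np.round(proj(S,P),1))
to(.4143,.2959,.25,14.1)
E
```

```text
poly [[389, 147], [298, 153], [304, 241], [395, 235]]
front 81 [ 0.0392 -0.9992  0.4633 -0.0319] ang -87.75
back 81 [ 0.0386 -0.9993  0.7105 -0.0248] ang -87.79
left 19 [0.9986 0.052  0.4975 0.0983] ang 2.98
right 19 [ 0.9994  0.0342  0.5    -0.1564] ang 1.96
post top/foot proj check
[474. 200.] [357. 150.]
[480.8 197.9] [357.7 134.9]
shift cm [ 47.16 -81.66   0.6 ] turn [-0.05  0.   -0.7 ] | clock 0.25 pos [ 0.1447 -0.6078  0.2553] F [ 0.2  1.  -0.1] open 1.002 grip 0.0 q7 -0.22
```

Request:
step_arm(steps=[[5, 0, 0, 0, 0, 0, -0.4], [5, 0, 0, 0, 0, 0, -0.4], [5, 0, 0, 0, 0, 0, -0.4], [5, -2, 0, 0, 0, 0, -0.4], [5, -4, 0, 0, 0, 0, -0.4], [5, -4, 0, 0, 0, 0, -0.4], [4, -5, 0, 0, 0, 0, -0.4], [3, -5, 0, 0, 0, 0, -0.4]])

```text
clock: 1.25
tool_pos: [0.4574, -0.3292, 0.2557]
eef_rot: [0.993, 0.117, 0.001, -0.0]
contact_force: [0.4, 0.7, 0.0]
opening: 0.694
finger_force: 0.0
```

Request:
step_arm(steps=[[1, -6, 0, 0, 0, 0, -0.4], [1, -6, 0, 0, 0, 0, -0.4], [1, -6, 0, 0, 0, 0, -0.4], [1, -6, 0, 0, 0, 0, -0.4], [1, -6, 0, 0, 0, 0, -0.4], [1, -6, 0, 0, 0, 0, -0.4], [1, -6, 0, 0, 0, 0, -0.4], [1, -6, 0, 0, 0, 0, -0.4]])

```text
clock: 2.25
tool_pos: [0.4223, 0.156, 0.2559]
eef_rot: [0.993, 0.117, 0.0, -0.0]
contact_force: [1.6, -0.8, 0.3]
opening: 0.7
finger_force: 0.0
```

```bash
python3 - <<'E'
from h import *
to(.4143,.2959,.25,14.1)
E
```

```text
shift cm [  2.46 -13.8    0.59] turn [ 0.   -0.04 -0.71] | clock 2.25 pos [0.4223 0.156  0.2559] F [ 1.6 -0.8  0.3] open 0.7 grip 0.0 q7 -1.88
```

Request:
step_arm(steps=[[0.8, -4.6, 0, 0, 0, -0.7, -0.4], [0.8, -4.6, 0, 0, 0, 0, -0.4], [0.8, -4.6, 0, 0, 0, 0, -0.4], [0, 0, 5, 0, 0, 0, -0.4], [0, 0, 5, 0, 0, 0, -0.4], [0, 0, 0, 0, 0, 0, -0.4]])

```text
clock: 3.0
tool_pos: [0.4107, 0.2923, 0.1531]
eef_rot: [0.992, 0.123, -0.003, 0.002]
contact_force: [0.3, 0.6, 0.2]
opening: 0.7
finger_force: 0.0
```

```bash
python3 - <<'E'
from h import *
to(.4143,.2959,.076,14.1)
S=snap("side");im=S["pixels"][:,:,::-1]
cv2.imwrite("pics/s1.png",cv2.resize(im[170:400,220:470],(600,552),interpolation=cv2.INTER_CUBIC))
E
```

```text
shift cm [ 0.49 -0.29  7.71] turn [0.19 0.39 0.03] | clock 3.0 pos [0.4107 0.2923 0.1531] F [0.3 0.6 0.2] open 0.7 grip 0.0 q7 -2.13
```

View pics/s1.png

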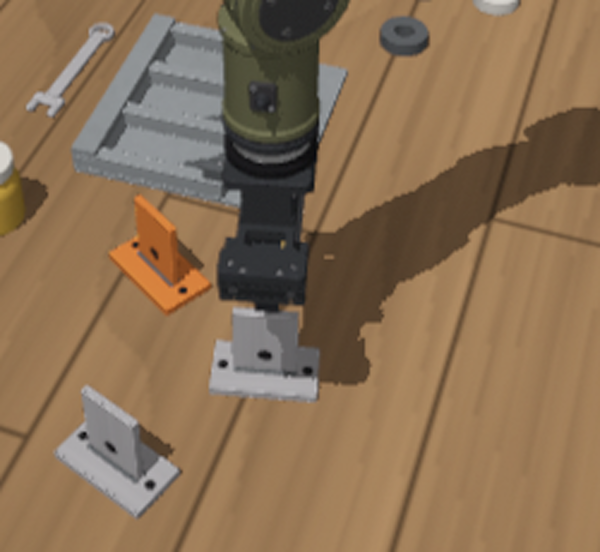

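Request:
step_arm(steps=[[0.2, -0.3, 0, 0, 0, 0, -0.4], [0.2, 0, 2.7, 0, 0, 0, -0.4], [0, 0, 2.5, 0, 0, 0, -0.4], [0, 0, 2.5, 0, 0, 0, -0.4], [0, 0, 0, 0, 0, 0, -0.4]])

```text
clock: 3.68
tool_pos: [0.4164, 0.298, 0.0793]
eef_rot: [0.992, 0.123, 0.0, -0.0]
contact_force: [0.7, -0.2, 0.8]
opening: 0.7
finger_force: 0.0
```

Request:
step_arm(force=50, steps=[[0, 0, 0, 0, 0, 0, 1], [0, 0, 0, 0, 0, 0, 1], [0, 0, 0, 0, 0, 0, 1], [0, 0, 0, 0, 0, 0, 1], [0, 0, 0, 0, 0, 0, 1], [0, 0, 0, 0, 0, 0, 1]])

```text
clock: 4.42
tool_pos: [0.4158, 0.2973, 0.0786]
eef_rot: [0.992, 0.123, -0.0, 0.0]
contact_force: [0.4, -1.4, -0.3]
opening: 0.085
finger_force: 50.0
```

```bash
python3 - <<'E'
from h import *
to(.4143,.2959,.076,14.1)
to(.469,.0498,.19,2.25)
E
```

```text
shift cm [-0.18  0.1   0.26] turn [ 0.03  0.02 -0.01] | clock 4.42 pos [0.4158 0.2973 0.0786] F [ 0.4 -1.4 -0.3] open 0.085 grip 50.0 q7 -2.14
shift cm [ -0.87  25.3  -11.13] turn [ 0.03  0.02 11.84] | clock 4.42 pos [0.4158 0.2973 0.0786] F [ 0.4 -1.4 -0.3] open 0.085 grip 50.0 q7 -2.14
```

Request:
step_arm(steps=[[0, 0, -4, 0, 0, 0, 1], [0, 0, -4, 0, 0, 0, 1], [0, 2, -3, 0, 0, 0, 1], [0, 4.5, 0, 0, 0, 0, 1], [0, 4.5, 0, 0, 0, 0, 1], [-0.4, 4.5, 0, 0, 0, 0, 1], [-0.4, 4.5, 0, 0, 0, 6, 1], [0, 4.5, 0, 0, 0, 5.8, 1]])

```text
clock: 5.42
tool_pos: [0.4627, 0.0555, 0.1882]
eef_rot: [1.0, 0.018, -0.001, 0.0]
contact_force: [0.6, -0.4, -4.9]
opening: 0.089
finger_force: 50.0
```

```bash
python3 - <<'E'
from h import *
to(.469,.0498,.19,2.25)
S=snap("side");im=S["pixels"][:,:,::-1]
cv2.imwrite("pics/s2.png",cv2.resize(im[120:350,220:470],(600,552),interpolation=cv2.INTER_CUBIC))
E
```

```text
shift cm [ 0.61  0.59 -0.18] turn [ 0.01  0.07 -0.14] | clock 5.42 pos [0.4627 0.0555 0.1882] F [ 0.6 -0.4 -4.9] open 0.089 grip 50.0 q7 -1.86
```

View pics/s2.png

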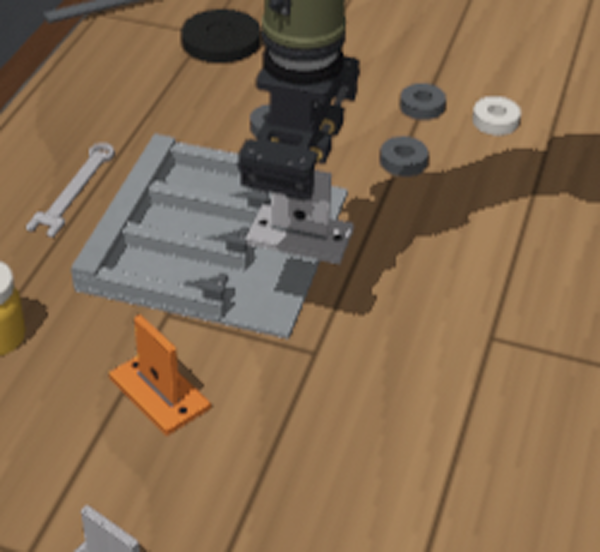

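Request:
step_arm(steps=[[0.4, 0.6, 0, 0, 0, 0, 1], [0, 0, 4, 0, 0, 0, 1], [0, 0, 4, 0, 0, 0, 1], [0, 0, 1.5, 0, 0, 0, 1], [0, 0, 0, 0, 0, 0, 1], [0, 0, 0, 0, 0, 0, 1]])

```text
clock: 6.22
tool_pos: [0.4679, 0.0521, 0.0941]
eef_rot: [1.0, 0.021, 0.0, -0.0]
contact_force: [0.4, -0.1, -5.0]
opening: 0.089
finger_force: 50.0
```

```bash
python3 - <<'E'
from h import *
to(.469,.0498,.087,2.25)
to(.6476,.0567,.087,2.25)
for n,(a,b,c,d) in(("side",(190,290,270,400)),("top",(140,270,270,410))):
    S=snap(n);im=S["pixels"][:,:,::-1]
    cv2.imwrite(f"pics/{n}3.png",cv2.resize(im[a:b,c:d],None,fx=4,fy=4,interpolation=cv2.INTER_CUBIC))
a=cv2.imread("pics/side3.png");b=cv2.imread("pics/top3.png")
C=np.zeros((600,800,3),np.uint8)
a=cv2.resize(a,None,fx=.75,fy=.75);b=cv2.resize(b,None,fx=.72,fy=.72)
C[:a.shape[0],:a.shape[1]]=a;C[:b.shape[0],395:395+b.shape[1]]=b;cv2.imwrite("pics/c3.png",C[:400])
E
```

```text
shift cm [0.1  0.24 0.71] turn [-0.04 -0.06  0.13] | clock 6.22 pos [0.4679 0.0521 0.0941] F [ 0.4 -0.1 -5. ] open 0.089 grip 50.0 q7 -1.88
shift cm [17.98  0.29  0.73] turn [-0.04 -0.06  0.13] | clock 6.22 pos [0.4679 0.0521 0.0941] F [ 0.4 -0.1 -5. ] open 0.089 grip 50.0 q7 -1.88
```

View pics/c3.png

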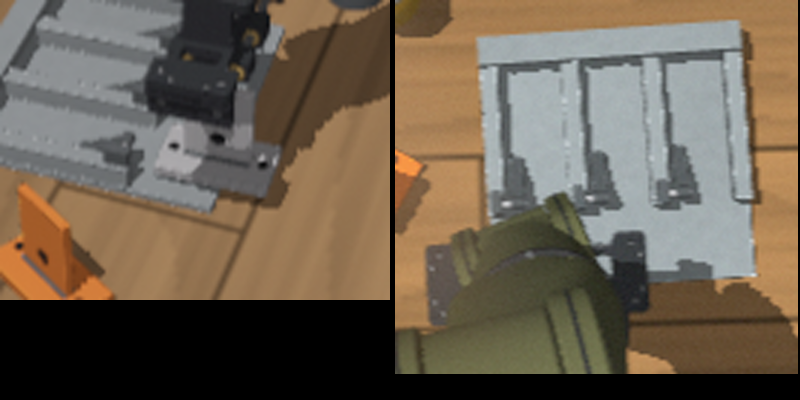

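Request:
step_arm(steps=[[0, 0.25, 0.3, 0, 0, 0.1, 1], [0, 0, 0.2, 0, 0, 0, 1], [0, 0, 0.15, 0, 0, 0, 1], [0, 0, 0, 0, 0, 0, 1]])

```text
clock: 6.82
tool_pos: [0.4674, 0.0488, 0.0871]
eef_rot: [1.0, 0.019, -0.0, 0.0]
contact_force: [-0.4, -0.9, -4.7]
opening: 0.085
finger_force: 50.0
```

Request:
step_arm(steps=[[1, 0, 0, 0, 0, 0, 1], [1, 0, 0, 0, 0, 0, 1], [1, 0, 0, 0, 0, 0, 1], [1, 0, 0, 0, 0, 0, 1]])

```text
clock: 7.32
tool_pos: [0.5084, 0.0503, 0.0872]
eef_rot: [1.0, 0.019, 0.0, -0.0]
contact_force: [-0.7, 0.5, -4.4]
opening: 0.085
finger_force: 50.0
```

```bash
python3 - <<'E'
from h import *
to(.6476,.0567,.087,2.25)
E
```

```text
shift cm [13.93 -0.11  0.03] turn [ 0.   -0.02 -0.06] | clock 7.33 pos [0.5084 0.0503 0.0872] F [-0.7  0.5 -4.4] open 0.085 grip 50.0 q7 -1.86
```

Request:
step_arm(steps=[[1, -0.1, 0.05, 0, 0, 0, 1], [1, 0, 0, 0, 0, 0, 1], [1, 0, 0, 0, 0, 0, 1], [1, 0, 0, 0, 0, 0, 1], [1, 0, 0, 0, 0, 0, 1]])

```text
clock: 7.95
tool_pos: [0.5582, 0.0532, 0.0867]
eef_rot: [1.0, 0.019, 0.0, 0.0]
contact_force: [0.5, 0.1, -4.3]
opening: 0.088
finger_force: 50.0
```

Request:
step_arm(steps=[[1, 0, 0, 0, 0, 0, 1], [1, 0, 0, 0, 0, 0, 1], [1, 0, 0, 0, 0, 0, 1], [1, 0, 0, 0, 0, 0, 1]])

```text
clock: 8.45
tool_pos: [0.598, 0.0547, 0.0867]
eef_rot: [1.0, 0.019, -0.0, 0.0]
contact_force: [-1.3, 0.8, -4.6]
opening: 0.085
finger_force: 50.0
```

Request:
step_arm(steps=[[1, 0, 0, 0, 0, 0, 1], [1, 0, 0, 0, 0, 0, 1], [1, 0, 0, 0, 0, 0, 1]])

```text
clock: 8.82
tool_pos: [0.6279, 0.0559, 0.0867]
eef_rot: [1.0, 0.019, -0.0, 0.0]
contact_force: [-1.4, 0.3, -5.4]
opening: 0.088
finger_force: 50.0
```

```bash
python3 - <<'E'
from h import *
to(.6476,.0567,.087,2.25)
E
```

```text
shift cm [ 1.97 -0.   -0.03] turn [ 0.    0.01 -0.05] | clock 8.82 pos [0.6279 0.0559 0.0867] F [-1.4  0.3 -5.4] open 0.088 grip 50.0 q7 -1.81
```

Request:
step_arm(steps=[[0.7, 0, 0.05, 0, 0, 0, 1], [0.6, 0, 0, 0, 0, 0, 1], [0.4, 0, 0, 0, 0, 0, 1], [0, 0, 0, 0, 0, 0, 1]])

```text
clock: 9.32
tool_pos: [0.6448, 0.0566, 0.0866]
eef_rot: [1.0, 0.019, 0.0, -0.0]
contact_force: [-3.3, -0.5, 4.0]
opening: 0.086
finger_force: 50.0
```

Request:
step_arm(steps=[[0.2, 0, 0, 0, 0, 0, 1], [0.1, 0, 0, 0, 0, 0, 1], [0, 0, 0, 0, 0, 0, 1]])

```text
clock: 9.7
tool_pos: [0.6468, 0.0566, 0.0866]
eef_rot: [1.0, 0.019, -0.0, 0.0]
contact_force: [-5.5, 0.9, 5.4]
opening: 0.084
finger_force: 50.0
```

```bash
python3 - <<'E'
from h import *
to(.6476,.0567,.087,2.25)
S=snap("side");im=S["pixels"][:,:,::-1]
cv2.imwrite("pics/s4.png",cv2.resize(im[165:275,235:375],(763,600),interpolation=cv2.INTER_CUBIC))
E
```

```text
shift cm [ 0.08 -0.   -0.04] turn [ 0.01  0.05 -0.05] | clock 9.7 pos [0.6468 0.0566 0.0866] F [-5.5  0.9  5.4] open 0.084 grip 50.0 q7 -1.8
```

View pics/s4.png

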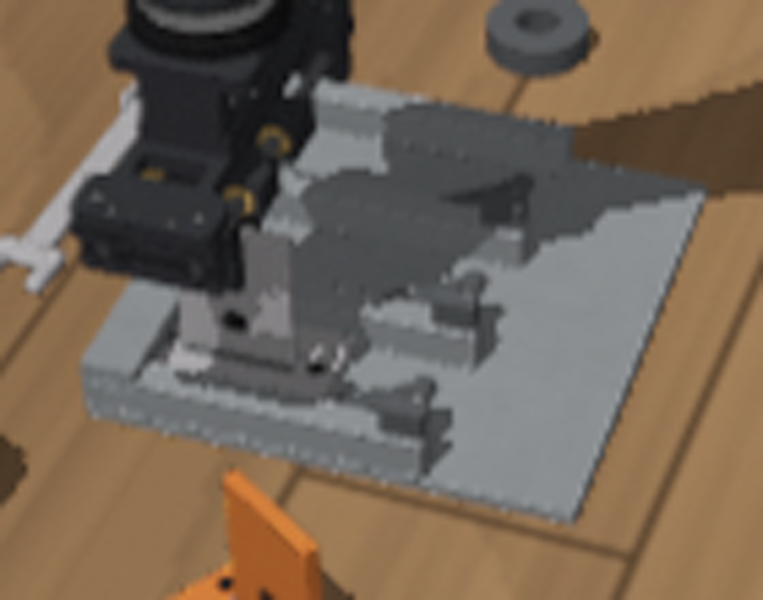

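Request:
step_arm(steps=[[0.2, 0, 0, 0, 0, 0, 1], [0.1, 0, 0, 0, 0, 0, 1], [0, 0, 0, 0, 0, 0, 1]])

```text
clock: 10.12
tool_pos: [0.648, 0.0567, 0.0867]
eef_rot: [1.0, 0.019, -0.002, 0.0]
contact_force: [-8.7, 0.2, 10.5]
opening: 0.084
finger_force: 50.0
```

Request:
step_arm(steps=[[0.2, 0, 0, 0, 0, 0, 1], [0, 0, 0, 0, 0, 0, 1]])

```text
clock: 10.38
tool_pos: [0.6483, 0.0567, 0.0868]
eef_rot: [1.0, 0.019, -0.004, 0.0]
contact_force: [-13.3, -0.2, 14.2]
opening: 0.088
finger_force: 50.0
```

Request:
step_arm(steps=[[-0.3, 0, -0.05, 0, 0, 0, 0.4], [0, 0, 0, 0, 0, 0, 0.4], [0, 0, 0, 0, 0, 0, 0.2], [0, 0, 0, 0, 0, 0, 0.2], [0, 0, -3, 0, 0, 0, 0.2], [0, 0, -5, 0, 0, 0, -0.4], [0, 0, -5, 0, 0, 0, -0.4], [0, 0, -3.5, 0, 0, 0, -0.4]])

```text
clock: 11.38
tool_pos: [0.6502, 0.0568, 0.2542]
eef_rot: [1.0, 0.019, 0.002, -0.0]
contact_force: [0.1, 0.7, -0.6]
opening: 0.695
finger_force: 0.0
```

Request:
step_arm(steps=[[-1.6, -4.7, 0, 0, 0, 0, -0.4], [-1.6, -4.7, 0, 0, 0, 0, -0.4], [-1.6, -4.7, 0, 0, 0, 0, -0.4], [-1.6, -4.7, 0, 0, 0, 0, -0.4], [-1.6, -4.7, 0, 0, 0, 0, -0.4], [-1.6, -4.7, 0, 0, 0, 0, -0.4], [-1.6, -4.7, 0, 0, 0, 0, -0.4], [-1.6, -4.7, 0, 0, 0, 0, -0.4]])

```text
clock: 12.38
tool_pos: [0.5065, 0.429, 0.2517]
eef_rot: [1.0, 0.019, 0.0, -0.0]
contact_force: [0.7, 0.1, 0.5]
opening: 0.699
finger_force: 0.0
```

Request:
step_arm(steps=[[0, 0, 0, 0, 0, -10, -0.4], [0, 0, 0, 0, 0, -10, -0.4], [0, 0, 0, 0, 0, -10, -0.4], [0, 0, 0, 0, 0, -10, -0.4], [0, 0, 0, 0, 0, -10, -0.4], [0, 0, 0, 0, 0, -10, -0.4], [0, 0, 0, 0, 0, -10, -0.4], [0, 0, 0, 0, 0, -10, -0.4]])

```text
clock: 13.38
tool_pos: [0.5073, 0.4275, 0.2516]
eef_rot: [0.752, 0.659, 0.0, 0.0]
contact_force: [0.4, 0.5, -0.9]
opening: 0.703
finger_force: 0.0
```

Request:
step_arm(steps=[[0, 0, 0, 0, 0, -10, -0.4], [0, 0, 0, 0, 0, -10, -0.4], [0, 0, 0, 0, 0, -10, -0.4], [0, 0, 0, 0, 0, -10, -0.4], [0, 0, 0, 0, 0, -10, -0.4], [0, 0, 0, 0, 0, -10, -0.4], [0, 0, 0, 0, 0, -10, -0.4], [0, 0, 0, 0, 0, -9, -0.4]])

```text
clock: 14.38
tool_pos: [0.5074, 0.4274, 0.2515]
eef_rot: [0.161, 0.987, -0.0, 0.0]
contact_force: [0.1, 0.2, -0.4]
opening: 0.701
finger_force: 0.0
```

```bash
python3 - <<'E'
from h import *
to(.5056,.4361,.15,161.5)
S=snap("side");im=S["pixels"][:,:,::-1]
cv2.imwrite("pics/s5.png",cv2.resize(im[150:390,200:440],(600,600),interpolation=cv2.INTER_CUBIC))
E
```

```text
shift cm [ 0.45  0.77 10.15] turn [-0.01  0.01 -0.03] | clock 14.38 pos [0.5074 0.4274 0.2515] F [ 0.1  0.2 -0.4] open 0.701 grip 0.0 q7 -0.04
```

View pics/s5.png

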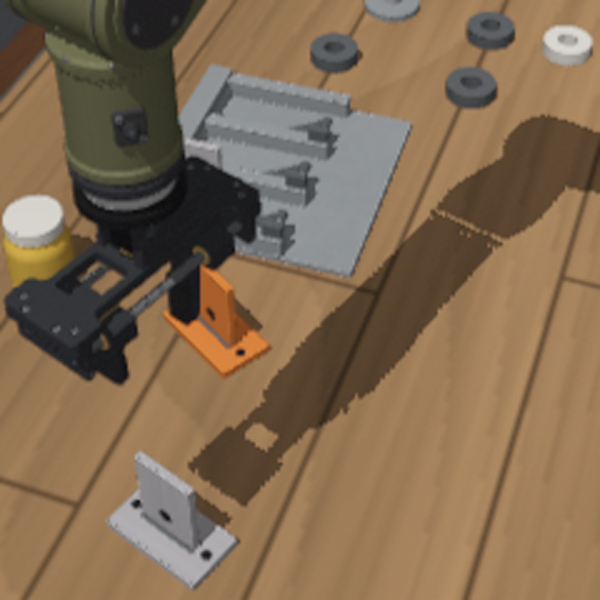

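Request:
step_arm(steps=[[0.45, 0.75, 4, 0, 0, 0, -0.4], [0, 0, 4, 0, 0, 0, -0.4], [0, 0, 0, 0, 0, 0, -0.4], [0, 0, 0, 0, 0, 0, -0.4]])

```text
clock: 14.92
tool_pos: [0.5057, 0.4369, 0.1731]
eef_rot: [0.164, 0.986, 0.001, 0.0]
contact_force: [-0.2, 0.1, 0.0]
opening: 0.699
finger_force: 0.0
```

```bash
python3 - <<'E'
from h import *
to(.5056,.4361,.0785,161.5)
s=snap("side");im=s["pixels"].copy()
cs,m=comps(s)
# rib/plate ray check: predicted plate corners
for dx in(-.05,.05):
    for dy in(-.028,.028):
        a=np.radians(161.5);p=(.5056+dx*np.cos(a)-dy*np.sin(a),.4361+dx*np.sin(a)+dy*np.cos(a),.01)
        print(np.round(proj(s,p),1),end=" "); cv2.circle(im,tuple(int(v) for v in np.round(proj(s,p))),1,(255,0,0),-1)
cv2.imwrite("pics/s6.png",cv2.resize(im[240:390,200:350,::-1],(600,600),interpolation=cv2.INTER_NEAREST))
E
```

```text
shift cm [-0.01 -0.09  9.46] turn [ 0.11  0.03 -0.38] | clock 14.93 pos [0.5057 0.4369 0.1731] F [-0.2  0.1  0. ] open 0.699 grip 0.0 q7 -0.12
[241.2 357.4] [259.5 340.1] [275.9 383.9] [293.9 365. ]
```

View pics/s6.png

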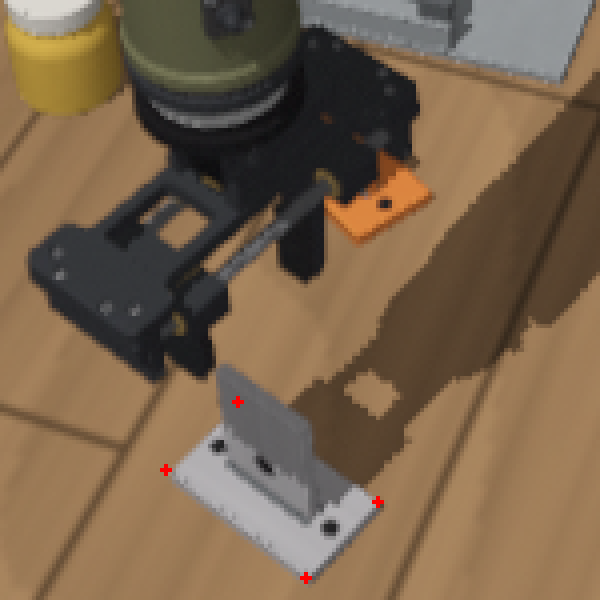

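Request:
step_arm(steps=[[0, -0.1, 4, 0, 0, -0.4, -0.4], [0, 0, 3, 0, 0, 0, -0.4], [0, 0, 2.5, 0, 0, 0, -0.4], [0, 0, 0, 0, 0, 0, -0.4], [0, 0, 0, 0, 0, 0, -0.4]])

```text
clock: 15.6
tool_pos: [0.5053, 0.4362, 0.0781]
eef_rot: [0.16, 0.987, 0.001, 0.0]
contact_force: [0.4, 0.1, -0.1]
opening: 0.698
finger_force: 0.0
```

```bash
python3 - <<'E'
from h import *
to(.5056,.4361,.0785,161.5)
E
```

```text
shift cm [-0.03  0.   -0.04] turn [0.13 0.03 0.08] | clock 15.6 pos [0.5053 0.4362 0.0781] F [ 0.4  0.1 -0.1] open 0.698 grip 0.0 q7 -0.18
```

Request:
step_arm(force=50, steps=[[0, 0, 0, 0, 0, 0, 1], [0, 0, 0, 0, 0, 0, 1], [0, 0, 0, 0, 0, 0, 1], [0, 0, 0, 0, 0, 0, 1], [0, 0, 0, 0, 0, 0, 1], [0, 0, 0, 0, 0, 0, 1]])

```text
clock: 16.35
tool_pos: [0.5049, 0.4353, 0.0766]
eef_rot: [0.16, 0.987, 0.0, 0.0]
contact_force: [-0.1, 0.1, 0.5]
opening: 0.087
finger_force: 50.0
```

```bash
python3 - <<'E'
from h import *
to(.5056,.4361,.0785,161.5)
to(.4721,-.0301,.19,182.25)
E
```

```text
shift cm [-0.04  0.1  -0.19] turn [ 0.01 -0.    0.1 ] | clock 16.35 pos [0.5049 0.4353 0.0766] F [-0.1  0.1  0.5] open 0.087 grip 50.0 q7 -0.18
shift cm [-11.58 -45.19 -11.35] turn [ 1.000e-02  0.000e+00 -2.065e+01] | clock 16.35 pos [0.5049 0.4353 0.0766] F [-0.1  0.1  0.5] open 0.087 grip 50.0 q7 -0.18
```

Request:
step_arm(steps=[[0, 0, -4, 0, 0, 0, 1], [0, 0, -4, 0, 0, 0, 1], [0, 0, -3.5, 0, 0, 0, 1], [-1.3, -5, 0, 0, 0, 0, 1], [-1.3, -5, 0, 0, 0, 0, 1], [-1.3, -5, 0, 0, 0, 0, 1], [-1.3, -5, 0, 0, 0, 0, 1], [-1.3, -5, 0, 0, 0, 0, 1]])

```text
clock: 17.35
tool_pos: [0.4869, 0.175, 0.191]
eef_rot: [0.16, 0.987, -0.001, -0.001]
contact_force: [0.4, -0.2, -5.2]
opening: 0.089
finger_force: 50.0
```

Request:
step_arm(steps=[[-1.3, -5, 0, 0, 0, 0, 1], [-1.3, -5, 0, 0, 0, 0, 1], [-1.3, -5, 0, 0, 0, 0, 1], [-1, -5, 0, 0, 0, 0, 1], [0, 0, 0, 0, 0, -7, 1], [0, 0, 0, 0, 0, -7, 1], [0, 0, 0, 0, 0, -6.6, 1], [0, 0, 0, 0, 0, 0, 1]])

```text
clock: 18.35
tool_pos: [0.4703, -0.0282, 0.1912]
eef_rot: [-0.018, 1.0, 0.0, -0.001]
contact_force: [0.4, 0.4, -5.1]
opening: 0.085
finger_force: 50.0
```

```bash
python3 - <<'E'
from h import *
to(.4721,-.0301,.19,182.25)
E
```

```text
shift cm [-0.17 -0.2   0.12] turn [ 0.01 -0.09 -0.14] | clock 18.35 pos [ 0.4703 -0.0282  0.1912] F [ 0.4  0.4 -5.1] open 0.085 grip 50.0 q7 0.65
```

Request:
step_arm(steps=[[-0.1, -0.2, 4, 0, 0, 0, 1], [0, 0, 4, 0, 0, 0, 1], [0, 0, 2, 0, 0, 0, 1], [0, 0, 0.3, 0, 0, 0, 1], [0, 0, 0, 0, 0, 0, 1], [0, 0, 0, 0, 0, 0, 1]])

```text
clock: 19.1
tool_pos: [0.4727, -0.0297, 0.0896]
eef_rot: [-0.019, 1.0, 0.0, 0.001]
contact_force: [0.7, 0.8, -4.9]
opening: 0.088
finger_force: 50.0
```

```bash
python3 - <<'E'
from h import *
to(.4721,-.0301,.085,182.25)
to(.649,-.0232,.085,182.25)
E
```

```text
shift cm [ 0.06 -0.04  0.46] turn [ 0.    0.1  -0.09] | clock 19.1 pos [ 0.4727 -0.0297  0.0896] F [ 0.7  0.8 -4.9] open 0.088 grip 50.0 q7 0.4
shift cm [-17.64  -0.02   0.49] turn [ 0.    0.1  -0.09] | clock 19.1 pos [ 0.4727 -0.0297  0.0896] F [ 0.7  0.8 -4.9] open 0.088 grip 50.0 q7 0.4
```

Request:
step_arm(steps=[[0, 0, 0.2, 0, 0, 0, 1], [0, 0, 0.15, 0, 0, 0, 1], [0, 0, 0, 0, 0, 0, 1], [-1, 0, 0, 0, 0, 0, 1], [-1, 0, 0, 0, 0, 0, 1], [-1, 0, 0, 0, 0, 0, 1], [-1, 0, 0, 0, 0, 0, 1]])

```text
clock: 19.98
tool_pos: [0.5129, -0.0282, 0.0852]
eef_rot: [-0.019, 1.0, 0.0, 0.0]
contact_force: [0.7, 0.5, -4.8]
opening: 0.085
finger_force: 50.0
```

```bash
python3 - <<'E'
from h import *
to(.649,-.0232,.085,182.25)
E
```

```text
shift cm [-13.62  -0.02   0.02] turn [ 0.    0.01 -0.07] | clock 19.98 pos [ 0.5129 -0.0282  0.0852] F [ 0.7  0.5 -4.8] open 0.085 grip 50.0 q7 0.52
```

Request:
step_arm(steps=[[-1, 0, 0, 0, 0, 0, 1], [-1, 0, 0, 0, 0, 0, 1], [-1, 0, 0, 0, 0, 0, 1], [-1, 0, 0, 0, 0, 0, 1], [-1, 0, 0, 0, 0, 0, 1]])

```text
clock: 20.6
tool_pos: [0.5626, -0.0264, 0.0852]
eef_rot: [-0.019, 1.0, -0.0, -0.0]
contact_force: [-0.0, 0.3, -5.5]
opening: 0.084
finger_force: 50.0
```

Request:
step_arm(steps=[[-1, 0, 0, 0, 0, 0, 1], [-1, 0, 0, 0, 0, 0, 1], [-1, 0, 0, 0, 0, 0, 1], [-1, 0, 0, 0, 0, 0, 1]])

```text
clock: 21.1
tool_pos: [0.6025, -0.0248, 0.0852]
eef_rot: [-0.019, 1.0, -0.0, -0.0]
contact_force: [-0.1, 0.0, -5.5]
opening: 0.086
finger_force: 50.0
```

Request:
step_arm(steps=[[-1, 0, 0.05, 0, 0, 0, 1], [-1, 0, 0, 0, 0, 0, 1], [-1, 0, 0, 0, 0, 0, 1], [-0.7, 0, 0, 0, 0, 0, 1], [0, 0, 0, 0, 0, 0, 1]])

```text
clock: 21.72
tool_pos: [0.6395, -0.0233, 0.0847]
eef_rot: [-0.019, 1.0, 0.0, 0.0]
contact_force: [0.8, 0.5, -5.6]
opening: 0.086
finger_force: 50.0
```

Request:
step_arm(steps=[[-0.3, 0, 0.05, 0, 0, 0, 1], [-0.2, 0, 0, 0, 0, 0, 1], [0, 0, 0, 0, 0, 0, 1]])

```text
clock: 22.1
tool_pos: [0.644, -0.023, 0.0846]
eef_rot: [-0.019, 1.0, 0.0, 0.0]
contact_force: [-3.5, 0.4, 0.7]
opening: 0.088
finger_force: 50.0
```

```bash
python3 - <<'E'
from h import *
to(.649,-.0232,.085,182.25)
E
```

```text
shift cm [-0.5  -0.04 -0.04] turn [ 0.01  0.02 -0.05] | clock 22.1 pos [ 0.644  -0.023   0.0846] F [-3.5  0.4  0.7] open 0.088 grip 50.0 q7 0.81
```

Request:
step_arm(steps=[[-0.2, 0, 0, 0, 0, 0, 1], [-0.2, 0, 0, 0, 0, 0, 1], [-0.1, 0, 0, 0, 0, 0, 1], [0, 0, 0, 0, 0, 0, 1]])

```text
clock: 22.6
tool_pos: [0.649, -0.0229, 0.0846]
eef_rot: [-0.019, 1.0, 0.0, 0.0]
contact_force: [-4.8, -0.3, 4.9]
opening: 0.083
finger_force: 50.0
```

Request:
step_arm(steps=[[-0.2, 0, 0, 0, 0, 0, 1], [-0.1, 0, 0, 0, 0, 0, 1], [0, 0, 0, 0, 0, 0, 1]])

```text
clock: 22.98
tool_pos: [0.6497, -0.0229, 0.0847]
eef_rot: [-0.019, 1.0, -0.001, -0.002]
contact_force: [-10.4, -1.6, 10.3]
opening: 0.086
finger_force: 50.0
```

Request:
step_arm(steps=[[0.3, 0, -0.05, 0, 0, 0, 0.4], [0, 0, 0, 0, 0, 0, 0.4], [0, 0, 0, 0, 0, 0, 0.2], [0, 0, 0, 0, 0, 0, 0.2], [0, 0, -3, 0, 0, 0, 0.2], [0, 0, -5, 0, 0, 0, -0.4], [0, 0, -5, 0, 0, 0, -1], [0, 0, -3.5, 0, 0, 0, -1]])

```text
clock: 23.98
tool_pos: [0.6496, -0.0226, 0.2522]
eef_rot: [-0.019, 1.0, 0.0, 0.001]
contact_force: [0.0, -0.4, -0.1]
opening: 0.715
finger_force: 0.0
```

Request:
step_arm(steps=[[2, 0, 0, 0, 0, 0, -1], [4, 0, 0, 0, 0, 0, -1], [4, 0, 0, 0, 0, 0, -1], [4, 0, 0, 0, 0, 0, -1], [4, 0, 0, 0, 0, 0, -1], [3, 0, 0, 0, 0, 0, -1], [0, 0, 0, 0, 0, 0, -1]])

```text
clock: 24.85
tool_pos: [0.4374, -0.0316, 0.2499]
eef_rot: [-0.02, 1.0, -0.001, -0.0]
contact_force: [0.6, 0.3, 0.7]
opening: 1.0
finger_force: 0.0
```

```bash
cat >> h.py <<'E'
def rings(s):
    cs,_=comps(s); out=[]
    for c in cs:
        P=ray(s,c,.02)[:,:2].astype(np.float32); (x,y),_=cv2.minEnclosingCircle(P); (ex,ey),ax,_=cv2.fitEllipse(P)
        if .2<x<.8 and -.5<y<-.1: print("blob px",c.mean(0).round(0),"ell@z.02",round(ex,4),round(ey,4),np.round(ax,4))
E
python3 - <<'E'
from h import *
to(.596,-.252,.1,182.25)
s=snap("top"); rings(s)
S=snap("side")
ca=s["pixels"][135:260,280:410,::-1];cb=S["pixels"][160:270,230:380,::-1]
C=np.zeros((400,800,3),np.uint8);C[:,:400]=cv2.resize(ca,(400,400),interpolation=cv2.INTER_CUBIC);C[:293,400:]=cv2.resize(cb,(400,293),interpolation=cv2.INTER_CUBIC)
cv2.imwrite("pics/c7.png",C)
E
```

```text
shift cm [-14.99 -22.63  15.01] turn [-0.1  -0.06  0.02] | clock 24.85 pos [ 0.4374 -0.0316  0.2499] F [0.6 0.3 0.7] open 1.0 grip 0.0 q7 0.75
blob px [453. 306.] ell@z.02 0.2634 -0.3151 [0.0735 0.2131]
blob px [426. 251.] ell@z.02 0.4221 -0.2425 [0.0475 0.0599]
blob px [469. 248.] ell@z.02 0.4254 -0.3625 [0.0562 0.0599]
blob px [474. 200.] ell@z.02 0.5607 -0.3845 [0.0688 0.0698]
blob px [427. 189.] ell@z.02 0.5953 -0.2526 [0.0571 0.059 ]
blob px [484. 140.] ell@z.02 0.732 -0.4238 [0.1087 0.1127]
```

View pics/c7.png

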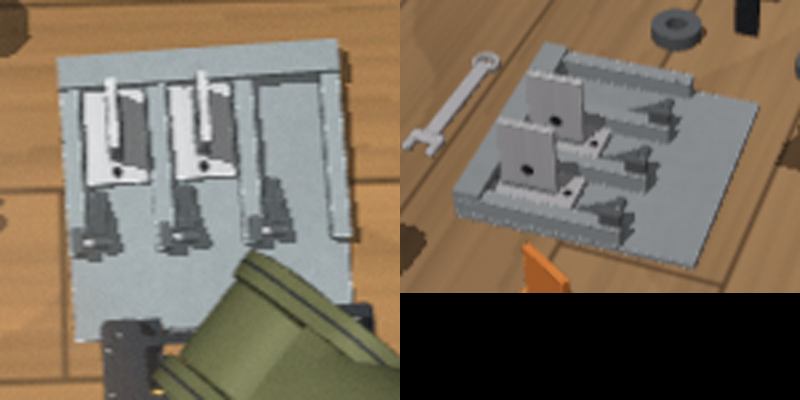

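Request:
step_arm(steps=[[-2.5, -4.4, 0, 0, 0, 0, -1], [-2.5, -4.4, 0, 0, 0, 0, -1], [-2.5, -4.4, 0, 0, 0, 0, -1], [-2.5, -4.4, 0, 0, 0, 0, -1], [-2.5, -4.4, 0, 0, 0, 0, -1], [-2.5, -0.6, 3, 0, 0, 0, -1], [0, 0, 5, 0, 0, 0, -1], [0, 0, 5, 0, 0, 0, -1]])

```text
clock: 25.95
tool_pos: [0.5993, -0.2517, 0.1178]
eef_rot: [-0.018, 1.0, -0.0, 0.001]
contact_force: [-0.0, -0.1, 0.1]
opening: 0.999
finger_force: 0.0
```

Request:
step_arm(steps=[[0, 0, 2, 0, 0, 0, -1], [0, 0, 0, 0, 0, 0, -1]])

```text
clock: 26.2
tool_pos: [0.5978, -0.2511, 0.0988]
eef_rot: [-0.019, 1.0, 0.0, -0.001]
contact_force: [-0.3, 0.8, 0.4]
opening: 0.999
finger_force: 0.0
```

```bash
python3 - <<'E'
from h import *
to(.596,-.2535,.022,182.25)
E
```

```text
shift cm [ 0.18 -0.24  7.68] turn [ 0.04 -0.07 -0.08] | clock 26.2 pos [ 0.5978 -0.2511  0.0988] F [-0.3  0.8  0.4] open 0.999 grip 0.0 q7 1.18
```

Request:
step_arm(steps=[[0.15, -0.2, 3, 0, 0, 0, -1], [0, 0, 2.5, 0, 0, 0, -1], [0, 0, 1.6, 0, 0, 0, -1], [0, 0, 0.4, 0, 0, 0, -1], [0, 0, 0, 0, 0, 0, -1]])

```text
clock: 26.82
tool_pos: [0.5967, -0.2531, 0.0252]
eef_rot: [-0.019, 1.0, 0.0, 0.0]
contact_force: [0.6, -0.3, -0.1]
opening: 1.002
finger_force: 0.0
```

```bash
python3 - <<'E'
from h import *
to(.596,-.2535,.022,182.25)
E
```

```text
shift cm [ 0.07 -0.04  0.32] turn [ 0.    0.05 -0.05] | clock 26.82 pos [ 0.5967 -0.2531  0.0252] F [ 0.6 -0.3 -0.1] open 1.002 grip 0.0 q7 1.12
```

Request:
step_arm(force=25, steps=[[0, 0, 0, 0, 0, 0, 1], [0, 0, 0, 0, 0, 0, 1], [0, 0, 0, 0, 0, 0, 1], [0, 0, 0, 0, 0, 0, 1], [0, 0, 0, 0, 0, 0, 1]])

```text
clock: 27.45
tool_pos: [0.5964, -0.2535, 0.0251]
eef_rot: [-0.019, 1.0, -0.0, 0.0]
contact_force: [-0.0, -0.9, 1.9]
opening: 0.673
finger_force: 25.0
```

```bash
python3 - <<'E'
from h import *
to(.5613,-.3876,.13,182.25)
E
```

```text
shift cm [  4.01 -13.27 -10.48] turn [-0.04  0.02 -0.06] | clock 27.45 pos [ 0.5964 -0.2535  0.0251] F [-0.  -0.9  1.9] open 0.673 grip 25.0 q7 1.12
```

Request:
step_arm(steps=[[0, 0, -4, 0, 0, 0, 1], [0, 0, -4, 0, 0, 0, 1], [0, 0, -2.5, 0, 0, 0, 1], [1, -3.3, 0, 0, 0, 0, 1], [1, -3.3, 0, 0, 0, 0, 1], [1, -3.3, 0, 0, 0, 0, 1], [1, -3.3, 0, 0, 0, 0, 1], [0, 0, 0, 0, 0, 0, 1]])

```text
clock: 28.45
tool_pos: [0.5584, -0.3912, 0.128]
eef_rot: [-0.016, 1.0, -0.001, -0.002]
contact_force: [0.8, -0.0, -4.5]
opening: 0.668
finger_force: 25.0
```

Request:
step_arm(steps=[[0, 0, 1.5, 0, 0, 0, 1], [0, 0, 0, 0, 0, 0, 1], [0, 0, 0, 0, 0, 0, 1]])

```text
clock: 28.82
tool_pos: [0.5616, -0.3853, 0.1144]
eef_rot: [-0.02, 1.0, 0.0, -0.0]
contact_force: [-0.4, -0.0, -4.1]
opening: 0.671
finger_force: 25.0
```

```bash
python3 - <<'E'
from h import *
to(.5613,-.3876,.13,182.25)
S=snap("side"); u=np.array(proj(S,(.5613,-.3876,.075))).astype(int); print(u)
im=S["pixels"][u[1]-50:u[1]+40,u[0]-60:u[0]+60,::-1]
cv2.imwrite("pics/s8.png",cv2.resize(im,(800,600),interpolation=cv2.INTER_CUBIC))
E
```

```text
shift cm [ 0.04 -0.23 -1.56] turn [ 0.05 -0.02  0.06] | clock 28.82 pos [ 0.5616 -0.3853  0.1144] F [-0.4 -0.  -4.1] open 0.671 grip 25.0 q7 1.46
[357 132]
```

View pics/s8.png

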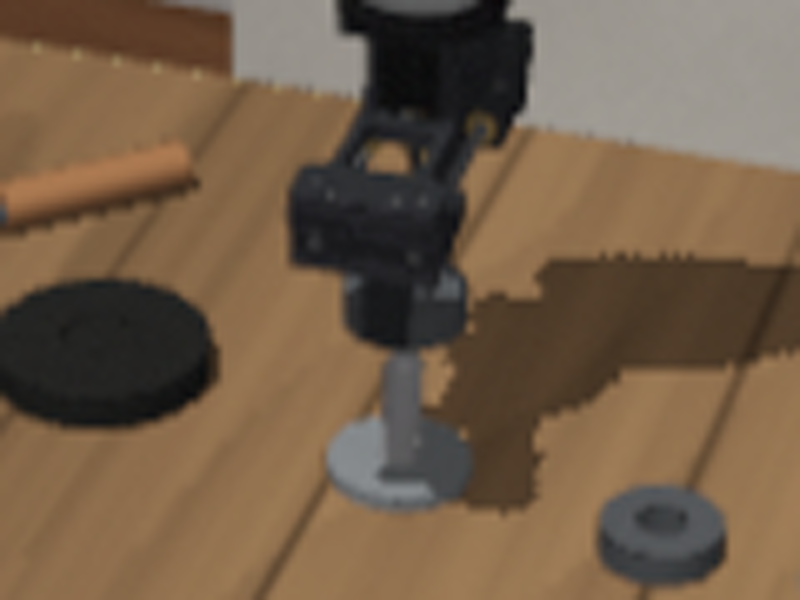

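Request:
step_arm(steps=[[0, -0.2, 1, 0, 0, 0, 1], [0, 0, 1, 0, 0, 0, 1], [0, 0, 1, 0, 0, 0, 1], [0, 0, 0, 0, 0, 0, 1]])

```text
clock: 29.38
tool_pos: [0.5605, -0.3884, 0.0833]
eef_rot: [-0.019, 1.0, 0.0, -0.001]
contact_force: [0.2, 0.4, -2.8]
opening: 0.671
finger_force: 25.0
```

```bash
python3 - <<'E'
from h import *
to(.5613,-.3876,.037,182.25)
E
```

```text
shift cm [-0.09  0.07  4.63] turn [ 0.06 -0.12 -0.04] | clock 29.38 pos [ 0.5605 -0.3884  0.0833] F [ 0.2  0.4 -2.8] open 0.671 grip 25.0 q7 1.44
```

Request:
step_arm(steps=[[-0.05, 0.05, 1.2, 0, 0, 0, 1], [0, 0, 1.2, 0, 0, 0, 1], [0, 0, 1.2, 0, 0, 0, 1], [0, 0, 0.9, 0, 0, 0, 1], [0, 0, 0, 0, 0, 0, 1]])

```text
clock: 30.0
tool_pos: [0.5613, -0.3879, 0.0386]
eef_rot: [-0.019, 1.0, 0.0, -0.001]
contact_force: [0.3, -0.4, -3.0]
opening: 0.67
finger_force: 25.0
```

Request:
step_arm(steps=[[0, 0, 0, 0, 0, 0, -1], [0, 0, 0, 0, 0, 0, -1], [0, 0, 0, 0, 0, 0, -1], [0, 0, 0, 0, 0, 0, -1], [0, 0, -3, 0, 0, 0, -1], [0, 0, -4, 0, 0, 0, -1], [0, 0, -4, 0, 0, 0, -1], [0, 0, -4, 0, 0, 0, -1]])

```text
clock: 31.0
tool_pos: [0.5617, -0.388, 0.1911]
eef_rot: [-0.019, 1.0, -0.0, 0.0]
contact_force: [0.6, -1.1, -0.4]
opening: 0.998
finger_force: 0.0
```

```bash
python3 - <<'E'
from h import *
s=snap("top"); rings(s)
to(.425,-.3635,.1,182.25)
to(.42,-.2425,.1,182.25)
E
```

```text
blob px [471. 284.] ell@z.02 0.3283 -0.3622 [0.057  0.0622]
blob px [425. 252.] ell@z.02 0.419 -0.2403 [0.056  0.0592]
blob px [469. 248.] ell@z.02 0.4252 -0.3624 [0.0566 0.0602]
blob px [508. 185.] ell@z.02 0.5937 -0.4702 [0.0975 0.2738]
blob px [484. 140.] ell@z.02 0.7319 -0.4237 [0.1084 0.1129]
shift cm [13.95  3.05  9.6 ] turn [-0.19  0.48 -0.08] | clock 31.05 pos [ 0.5647 -0.3884  0.1973] F [ 1.7 -0.6  3.4] open 0.999 grip 0.0 q7 1.52
shift cm [13.99 15.16  9.56] turn [-0.19  0.48 -0.08] | clock 31.05 pos [ 0.5647 -0.3884  0.1973] F [ 1.7 -0.6  3.4] open 0.999 grip 0.0 q7 1.52
```

Request:
step_arm(steps=[[4, 0.8, 0, 0, 0, 0, -1], [4, 0.8, 0, 0, 0, 0, -1], [4, 0.8, 2, 0, 0, 0, -1], [2.2, 0.3, 4, 0, 0, 0, -1], [0, 0, 3, 0, 0, 0, -1], [0, 0, 0, 0, 0, 0, -1]])

```text
clock: 31.8
tool_pos: [0.4176, -0.3662, 0.0982]
eef_rot: [-0.019, 1.0, 0.001, -0.002]
contact_force: [-0.2, -0.4, 1.4]
opening: 0.998
finger_force: 0.0
```

```bash
python3 - <<'E'
from h import *
to(.425,-.364,.025,182.25)
E
```

```text
shift cm [-0.78  0.17  7.32] turn [ 0.11 -0.17 -0.05] | clock 31.8 pos [ 0.4176 -0.3662  0.0982] F [-0.2 -0.4  1.4] open 0.998 grip 0.0 q7 1.3
```

Request:
step_arm(steps=[[-0.55, 0.15, 2.5, 0, 0, 0, -1], [0, 0, 2, 0, 0, 0, -1], [0, 0, 0, 0, 0, 0, -1]])

```text
clock: 32.17
tool_pos: [0.4248, -0.3647, 0.055]
eef_rot: [-0.019, 1.0, 0.0, 0.0]
contact_force: [-0.7, -0.6, 0.1]
opening: 1.004
finger_force: 0.0
```

```bash
python3 - <<'E'
from h import *
to(.425,-.364,.025,182.25)
E
```

```text
shift cm [-0.02  0.07  3.  ] turn [ 0.01  0.   -0.04] | clock 32.17 pos [ 0.4248 -0.3647  0.055 ] F [-0.7 -0.6  0.1] open 1.004 grip 0.0 q7 1.23
```

Request:
step_arm(steps=[[0, 0.05, 2, 0, 0, 0, -1], [0, 0, 1, 0, 0, 0, -1], [0, 0, 0, 0, 0, 0, -1], [0, 0, 0, 0, 0, 0, 1], [0, 0, 0, 0, 0, 0, 1], [0, 0, 0, 0, 0, 0, 1], [0, 0, 0, 0, 0, 0, 1], [0, 0, 0, 0, 0, 0, 1]])

```text
clock: 33.17
tool_pos: [0.4244, -0.3646, 0.0251]
eef_rot: [-0.019, 1.0, -0.0, 0.0]
contact_force: [0.5, 0.2, 4.6]
opening: 0.669
finger_force: 25.0
```

```bash
python3 - <<'E'
from h import *
to(.5613,-.3876,.12,182.25)
E
```

```text
shift cm [-13.59  -2.83  -9.49] turn [-0.04  0.01 -0.06] | clock 33.17 pos [ 0.4244 -0.3646  0.0251] F [0.5 0.2 4.6] open 0.669 grip 25.0 q7 1.18
```

Request:
step_arm(steps=[[0, 0, -4, 0, 0, 0, 1], [0, 0, -4, 0, 0, 0, 1], [0, 0, -2, 0, 0, 0, 1], [-4.5, -0.9, 0, 0, 0, 0, 1], [-4.5, -0.9, 0, 0, 0, 0, 1], [-4.5, -0.9, 0, 0, 0, 0, 1], [0, 0, 0, 0, 0, 0, 1], [0, 0, 0, 0, 0, 0, 1]])

```text
clock: 34.17
tool_pos: [0.5589, -0.3858, 0.1234]
eef_rot: [-0.019, 1.0, 0.0, -0.002]
contact_force: [-0.4, 0.3, -2.9]
opening: 0.673
finger_force: 25.0
```

```bash
python3 - <<'E'
from h import *
to(.561,-.3876,.06,182.25)
E
```

```text
shift cm [-0.23 -0.2   6.34] turn [ 0.05 -0.18 -0.02] | clock 34.17 pos [ 0.5589 -0.3858  0.1234] F [-0.4  0.3 -2.9] open 0.673 grip 25.0 q7 1.47
```

Request:
step_arm(steps=[[-0.15, -0.15, 1, 0, 0, 0, 1], [0, 0, 1, 0, 0, 0, 1], [0, 0, 0, 0, 0, 0, 1]])

```text
clock: 34.55
tool_pos: [0.5603, -0.3877, 0.1032]
eef_rot: [-0.019, 1.0, 0.0, -0.001]
contact_force: [-0.3, -1.0, -3.5]
opening: 0.671
finger_force: 25.0
```

```bash
python3 - <<'E'
from h import *
to(.561,-.3876,.057,182.25)
E
```

```text
shift cm [-0.08  0.    4.62] turn [ 0.05 -0.16 -0.06] | clock 34.55 pos [ 0.5603 -0.3877  0.1032] F [-0.3 -1.  -3.5] open 0.671 grip 25.0 q7 1.46
```

Request:
step_arm(steps=[[-0.05, 0, 0.8, 0, 0, 0, 1], [0, 0, 0.8, 0, 0, 0, 1], [0, 0, 0.5, 0, 0, 0, 1], [0, 0, 0, 0, 0, 0, 1]])

```text
clock: 35.05
tool_pos: [0.562, -0.3875, 0.0831]
eef_rot: [-0.019, 1.0, 0.0, -0.0]
contact_force: [0.8, -0.0, -3.1]
opening: 0.671
finger_force: 25.0
```

Request:
step_arm(steps=[[0, 0, 1, 0, 0, 0, 1], [0, 0, 0.9, 0, 0, 0, 1], [0, 0, 0.4, 0, 0, 0, 1], [0, 0, 0, 0, 0, 0, 1]])

```text
clock: 35.55
tool_pos: [0.5621, -0.3875, 0.0602]
eef_rot: [-0.019, 1.0, 0.0, -0.0]
contact_force: [-0.2, -0.4, -3.2]
opening: 0.667
finger_force: 25.0
```

Release, lift, and go to the third ring.

Request:
step_arm(steps=[[0, 0, 0.2, 0, 0, 0, 1], [0, 0, 0, 0, 0, 0, -1], [0, 0, 0, 0, 0, 0, -1], [0, 0, 0, 0, 0, 0, -1], [0, 0, 0, 0, 0, 0, -1], [0, 0, -3, 0, 0, 0, -1], [0, 0, -4, 0, 0, 0, -1], [0, 0, -4, 0, 0, 0, -1]])

```text
clock: 36.55
tool_pos: [0.5622, -0.3875, 0.1698]
eef_rot: [-0.019, 1.0, 0.0, -0.0]
contact_force: [-0.3, -0.1, -0.6]
opening: 0.998
finger_force: 0.0
```

Request:
step_arm(steps=[[3.5, 3.7, 0, 0, 0, 0, -1], [3.5, 3.7, 0, 0, 0, 0, -1], [3.5, 3.7, 0, 0, 0, 0, -1], [3, 3.4, 2, 0, 0, 0, -1], [0, 0, 3, 0, 0, 0, -1], [0, 0, 3, 0, 0, 0, -1], [0, 0, 0, 0, 0, 0, -1]])

```text
clock: 37.42
tool_pos: [0.4209, -0.2475, 0.0876]
eef_rot: [-0.019, 1.0, 0.0, -0.001]
contact_force: [-0.2, 0.8, -0.1]
opening: 0.995
finger_force: 0.0
```

```bash
python3 - <<'E'
from h import *
to(.4192,-.242,.025,182.25)
s=snap("top"); rings(s)
# side-view position of ring near expected spot, dark blobs
S=snap("side"); cs,_=comps(S,70,0,140,60)
for c in cs:
    p=ray(S,c,.02)[:,:2]; (x,y),rad=cv2.minEnclosingCircle(p.astype(np.float32))
    if .3<x<.7 and -.5<y<-.1: print("side",c.mean(0).round(1),round(x,4),round(y,4),round(rad,4))
E
```

```text
shift cm [0.13 0.55 6.27] turn [ 0.06 -0.16 -0.02] | clock 37.42 pos [ 0.4209 -0.2475  0.0876] F [-0.2  0.8 -0.1] open 0.995 grip 0.0 q7 0.91
blob px [438. 263.] ell@z.02 0.363 -0.2699 [0.1092 0.2394]
blob px [475. 199.] ell@z.02 0.5616 -0.3867 [0.068  0.0763]
blob px [484. 141.] ell@z.02 0.732 -0.4239 [0.108  0.1122]
side [356.3 146.8] 0.5661 -0.3933 0.068
side [391.1 145. ] 0.4611 -0.4334 0.2467
```

Request:
step_arm(steps=[[0.1, 0.5, 2, 0, 0, 0, -1], [0, 0, 2, 0, 0, 0, -1], [0, 0, 0, 0, 0, 0, -1]])

```text
clock: 37.9
tool_pos: [0.4209, -0.243, 0.0491]
eef_rot: [-0.019, 1.0, -0.0, 0.0]
contact_force: [-0.5, 0.8, -0.5]
opening: 1.002
finger_force: 0.0
```

```bash
python3 - <<'E'
from h import *
to(.4192,-.242,.025,182.25)
S=snap("side"); u=np.array(proj(S,(.4192,-.242,.02))).astype(int); v=np.array(proj(S,(.5613,-.3876,.04))).astype(int)
a=S["pixels"][u[1]-30:u[1]+30,u[0]-40:u[0]+40,::-1];b=S["pixels"][v[1]-30:v[1]+30,v[0]-40:v[0]+40,::-1]
cv2.imwrite("pics/s9.png",np.hstack([cv2.resize(i,(400,300),interpolation=cv2.INTER_CUBIC) for i in(a,b)]))
E
```

```text
shift cm [0.16 0.11 2.41] turn [-0.01  0.   -0.06] | clock 37.9 pos [ 0.4209 -0.243   0.0491] F [-0.5  0.8 -0.5] open 1.002 grip 0.0 q7 0.79
```

View pics/s9.png

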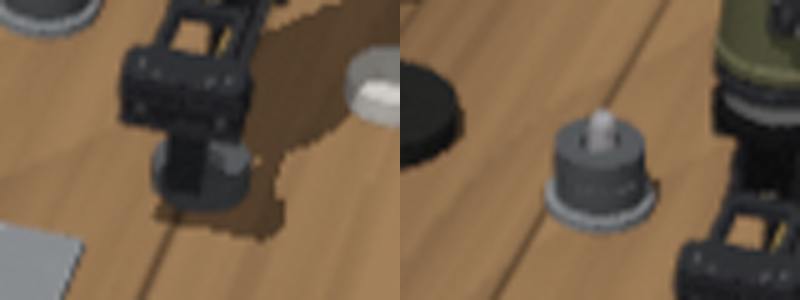

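Two rings are fully stacked on the post (crop right), and the third ring is between the fingers (crop left).

Request:
step_arm(steps=[[0.15, 0.1, 1.4, 0, 0, 0, -1], [0, 0, 1, 0, 0, 0, -1], [0, 0, 0, 0, 0, 0, -1], [0, 0, 0, 0, 0, 0, 1], [0, 0, 0, 0, 0, 0, 1], [0, 0, 0, 0, 0, 0, 1], [0, 0, 0, 0, 0, 0, 1], [0, 0, 0, 0, 0, 0, 1]])

```text
clock: 38.95
tool_pos: [0.4193, -0.242, 0.0249]
eef_rot: [-0.019, 1.0, -0.0, 0.0]
contact_force: [-0.1, -0.2, 3.2]
opening: 0.671
finger_force: 25.0
```

```bash
python3 - <<'E'
from h import *
to(.5613,-.3876,.12,182.25)
E
```

```text
shift cm [-13.64 -15.1   -9.5 ] turn [-0.01  0.02 -0.05] | clock 38.95 pos [ 0.4193 -0.242   0.0249] F [-0.1 -0.2  3.2] open 0.671 grip 25.0 q7 0.71
```

Request:
step_arm(steps=[[0, 0, -4, 0, 0, 0, 1], [0, 0, -4, 0, 0, 0, 1], [-2.5, -3, -2.5, 0, 0, 0, 1], [-3.5, -4, 0, 0, 0, 0, 1], [-3.5, -4, 0, 0, 0, 0, 1], [-4.1, -4, 0, 0, 0, 0, 1], [0, 0, 0, 0, 0, 0, 1], [0, 0, 0, 0, 0, 0, 1]])

```text
clock: 39.95
tool_pos: [0.5595, -0.3856, 0.1284]
eef_rot: [-0.02, 1.0, 0.001, -0.001]
contact_force: [-1.1, -0.7, -3.0]
opening: 0.67
finger_force: 25.0
```

```bash
python3 - <<'E'
from h import *
to(.5613,-.3876,.1,182.25)
E
```

```text
shift cm [-0.18 -0.21  2.84] turn [ 0.1  -0.16 -0.  ] | clock 39.95 pos [ 0.5595 -0.3856  0.1284] F [-1.1 -0.7 -3. ] open 0.67 grip 25.0 q7 1.49
```

Request:
step_arm(steps=[[-0.1, -0.1, 1.2, 0, 0, 0, 1], [0, 0, 1.2, 0, 0, 0, 1], [0, 0, 0, 0, 0, 0, 1], [0, 0, 0, 0, 0, 0, 1]])

```text
clock: 40.45
tool_pos: [0.5618, -0.3874, 0.1057]
eef_rot: [-0.019, 1.0, 0.0, -0.0]
contact_force: [-0.1, -0.8, -3.6]
opening: 0.67
finger_force: 25.0
```

```bash
python3 - <<'E'
from h import *
to(.5613,-.3876,.077,182.25)
E
```

```text
shift cm [ 0.05 -0.01  2.87] turn [ 0.01 -0.   -0.04] | clock 40.45 pos [ 0.5618 -0.3874  0.1057] F [-0.1 -0.8 -3.6] open 0.67 grip 25.0 q7 1.48
```

Request:
step_arm(steps=[[0, 0, 0.8, 0, 0, 0, 1], [0, 0, 0.7, 0, 0, 0, 1], [0, 0, 0.6, 0, 0, 0, 1], [0, 0, 0.6, 0, 0, 0, 1], [0, 0, 0, 0, 0, 0, 1]])

```text
clock: 41.08
tool_pos: [0.5614, -0.3875, 0.078]
eef_rot: [-0.019, 1.0, 0.0, -0.001]
contact_force: [0.1, -0.1, -3.0]
opening: 0.672
finger_force: 25.0
```

Request:
step_arm(steps=[[0, 0, 0, 0, 0, 0, -1], [0, 0, 0, 0, 0, 0, -1], [0, 0, 0, 0, 0, 0, -1], [0, 0, 0, 0, 0, 0, -1], [0, 0, -3, 0, 0, 0, -1], [0, 0, -4, 0, 0, 0, -1], [0, 0, -4, 0, 0, 0, -1]])

```text
clock: 41.95
tool_pos: [0.5617, -0.3875, 0.1898]
eef_rot: [-0.019, 1.0, 0.0, -0.0]
contact_force: [0.1, -0.3, 1.0]
opening: 1.0
finger_force: 0.0
```

Request:
step_arm(steps=[[5, 0, 0, 0, 0, 0, -1], [5, 0, 0, 0, 0, 0, -1], [3, 0, 0, 0, 0, 0, -1], [0, 0, 0, 0, 0, 0, -1], [0, 0, 0, 0, 0, 0, -1]])

```text
clock: 42.58
tool_pos: [0.4333, -0.3925, 0.1892]
eef_rot: [-0.019, 1.0, -0.0, 0.001]
contact_force: [0.4, 0.1, 0.6]
opening: 1.0
finger_force: 0.0
```

```bash
python3 - <<'E'
from h import *
S=snap("side"); cv2.imwrite("pics/s10.png",cv2.resize(S["pixels"][100:270,230:430,::-1],(706,600),interpolation=cv2.INTER_CUBIC))
cv2.imwrite("pics/t10.png",snap("top")["pixels"][:,:,::-1])
print(r.get_state()["clock"],np.round(proj(S,(.5613,-.3876,.07)),1))
E
```

```text
42.675 [357.6 134.3]
```

View pics/s10.png

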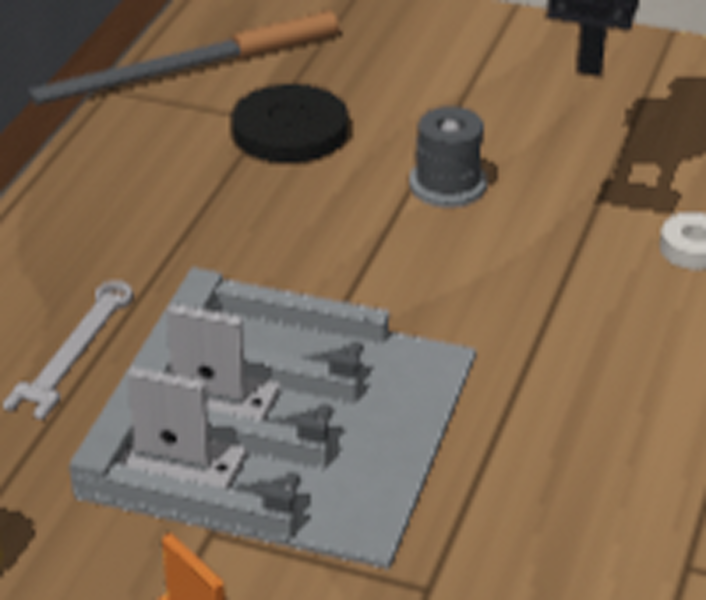

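```bash
python3 - <<'E'
from h import *
S=snap("side"); T=snap("top")
a0=cv2.imread("pics/side0.png").astype(int); t0=cv2.imread("pics/top0.png").astype(int)
c,s=np.cos(np.radians(2.25)),np.sin(np.radians(2.25))
W=lambda x,y,z:(.587+c*x-s*y,-.0256+s*x+c*y,z)
for k,y in((1,-.08),(2,0),(3,.08)):
    for n,sn,im0,h in(("side",S,a0,3),("top",T,t0,3)):
        o=[]
        for x,z in((-.03,.03),(-.015,.024),(0,.014)):
            u,v=np.round(proj(sn,W(x,y+.019,z))).astype(int); p=sn["pixels"][:,:,::-1].astype(int)
            o.append(int(np.abs(p[v-h:v+h+1,u-h:u+h+1]-im0[v-h:v+h+1,u-h:u+h+1]).mean()))
        print(k,n,"diff hinge..tip",o)
    if k>1:
        # plate rear edge along the lane at y-.02: white->bed transition in the top view
        print(" profile",[(int(1000*x),int(T["pixels"][tuple(np.round(proj(T,W(x,y-.02,.018))).astype(int)[::-1])].mean())) for x in np.arange(-.004,.03,.003)])
E
```

```text
1 side diff hinge..tip [2, 2, 2]
1 top diff hinge..tip [2, 2, 2]
2 side diff hinge..tip [2, 2, 4]
2 top diff hinge..tip [2, 2, 2]
 profile [(-4, 161), (-1, 167), (2, 165), (5, 165), (8, 159), (11, 99), (14, 220), (17, 205), (20, 204), (23, 202), (26, 112), (29, 107)]
3 side diff hinge..tip [2, 2, 6]
3 top diff hinge..tip [2, 2, 2]
 profile [(-4, 163), (-1, 167), (2, 165), (5, 166), (8, 163), (11, 120), (14, 199), (17, 207), (20, 208), (23, 205), (26, 111), (29, 110)]
```

Gates 2 and 3 look unchanged from the start picture, so they are down. The plates' rear edges sit at rack x of about 12 mm, past the gate tips.

```bash
python3 -c "
from plant import r
print(r.finish_job())"
```

```text
the job is handed in; nothing more can be done
None
```

Job handed in at about 43 s: both brackets are home in lanes 2 and 3 with their gates shut behind them, all three rings are fully down on the post, and I never touched the wrench, the jar or the look-alikes.

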